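# Open the pinch-lid cork canister

## Robot

A 6-joint arm with a two-finger parallel gripper is mounted at the origin on the work surface. World frame = base frame: x ahead of the robot, y to its left, z up, the work surface at z = 0. Lengths are in m, angles in rad, forces in N, time in s.
With the tool pointing down it reaches from about 0.375 to 0.975 m from the base axis. Payload 3.8 kg.
Tool frame: the origin (TCP) lies midway between the tips of the shut fingers; the grasp point (between the pads) lies 19 mm behind it (ctrl.pinch_z is the distance from the TCP to the grasp point, in m); y points along the fingers, x is the direction in which the jaws open and shut, and the axes are right-handed (so a half turn about y gives the same grasp; the last joint's range is limited). The gripper opens to 88 mm and grips with 3 to 60 N. Pads are 18 mm wide; open, the fingers measure 123 mm over their backs; the gripper's body (75 mm by 187 mm) begins 45 mm behind the grasp point.
Start: joints at [-1.237, 0.264, 1.604, -0, 1.274, -0.037], TCP at [0.245, -0.629, 0.239] pointing down, gripper open.
Joint ranges: [-2.63, 2.63], [-0.94, 2.18], [0.31, 2.57], [-1.31, 4.45], [0, 2.66], [-2.55, 2.55]. Speed limits (rad/s): [2.57, 2.57, 3.14, 3.14, 3.14, 3.14].

## Interface

Orientations are given as [roll, pitch, yaw] about the fixed x, y, z axes, in that order (R = Rz(yaw) Ry(pitch) Rx(roll)).
In Python, from cell import ctrl, optics, ticket, models gives the robot as it stands.
- The arm moves only by the shell command python3 -m creep 'ROWS'. ROWS is JSON, a list of rows, each a list of 3 entries, a list of its own where there are three numbers: the turn, a rotation vector about the tool's x, y, z in degrees, then the shift along the tool's x, y, z in m, then the finger opening in m, from 0 to 0.0881. A call has 1 to 5 rows; each row is the pose to reach, as a shift and turn from the pose commanded when the call began, along the tool's axes at that moment; what a row does not reach only later rows make up. A row lasts 1/10 s, in which the tool goes at most 50 mm and 8.59 degrees, less where a joint would pass 70% of its speed; a pose out of reach is approached as far as the arm can. A call with a gripper value outside its range is refused whole. The fingers move at their own pace and stop on an object; the grip force is fixed at half the most. Time passes only in rows, so rows that repeat a pose let the fingers close. It gives the time, the measured TCP pose, the force and the opening at its end, in the units of the state.
- ctrl.read_state(): the state, without advancing time (a new reading comes with each control period).
- optics.grab_frame(name): name is "scene" or "top" or "wrist"; returns a dict with "color" (480x640x3 uint8, blue, green, red), "fx", "fy", "cx", "cy" (pixels), "rvec" (rotation vector, rad) and "tvec" (3), from world to camera coordinates, as OpenCV has them. Camera axes: x right, y down, z forward; pixel columns grow to the right and rows downward; lengths in m; the calibration is good to about 2 mm. The wrist camera is an equidistant fisheye: a pixel r from the principal point sees the ray r / f radians off the axis. A picture is of the moment at which its call begins. There is no depth.
- ticket.job_done(): hands the job in, once; it reports no verdict.
Trained networks look in a picture, given as the dict that the camera call returned (one of the last four; its "shot" number tells which), for a name from the list of things; names that differ only in an ending like _2 or _b are one class to them, and where a whole thing is asked for, a point or a joint stands for the part that bears it (a point fixed in the world has none). Each returns a list of dicts, best first, with "p" (0 to 1); they miss things now and then, are a little off and sometimes report something else, mostly with a low value. They report only what shows in the picture. A call takes as long as a camera call. They do not tell look-alikes from the thing itself.
- models.boxes_of(picture, name): "xyz" ([x, y, z] in m, in world coordinates, good to about 4 mm: the middle of the surface that is visible of it).
- models.regions_of(picture, name): "region" (480x640 bool, what is visible of it).
The state is a dict: "t": time; "q": joint angles; "qd": joint speeds; "joint_efforts": joint torques, N m; "eef_pos": TCP position; "tcp_rot": TCP orientation; "contact_force": force on the tool from outside, world axes, zero at the start; "ft_torque": the same for the moment, N m; "finger_gap": finger opening in m.
Only numpy, scipy, OpenCV 4.12 (cv2) and the standard library are available. Lean on these libraries where they do the work, as an engineer would, in place of code of your own. Each camera call takes 0.05 s, during which the arm holds its last target.

## Task

On the cellar bench, open the canister of corks: of the two steel canisters it is the one whose lid has a raised block with two spring buttons on opposite sides (the other has a round knob; leave it standing where it is). Pinch the two buttons together, lift the lid straight off without lifting the canister, and put the lid down gently, right way up, in the middle of the shallow wooden tray, and let go; the canister must stay standing about where it was.

Things in the scene. Friction and masses are not known exactly. Their poses are not given: they have to be found in the camera images.
- lid_grip (a point): Midpoint between the 2 buttons of the pinch lid: grey plate d 92, 8 thick, its top 24 mm below; on it a block 36 (x) by 38 (y), top 16 above. A black button (26 wide, 24 high) on its +y and -y sides, 56 over both; pinched along lid y each goes in 7 mm (springs 3-9 N), freeing hooks under the rim: keep both fully in while lifting. Stands on feet 50 mm below. z up, 0.22 kg.
- canister: Open steel canister of corks that carries the pinch lid, loose: diameter 94 mm, 115 mm high, about 1.2 kg; origin at the centre of its underside. Its mouth is 68 mm wide; the lid's plug and hooks reach 18 mm down into it. The lid's x and y axes start along the canister's, lid_grip 147 mm above its origin. Yaw varies.
- knob_canister: Bystander: closed steel canister of the same size, loose, with a round grey knob (34 mm diameter, top at 161 mm) on its lid; origin at the centre of its underside.
- tray: Shallow square wooden tray, fixed, 180 mm by 180 mm outside, walls 8 mm thick and 18 mm high, floor 8 mm thick; origin at the centre of its underside on the bench.
Not all that is in view belongs to the job. Leave any green or red look-alike of the part that bears lid_grip alone.

How it is judged:
By the outcome, as a careful person would: the job done as asked, in the order asked, and still so for the second after the job is handed in, with the robot touching nothing.
It also fails if it takes over 42 s, if anything falls off the work surface, if the arm or the gripper's body presses on something with over 40 N, if the wrist force passes 120 N, or if a joint passes its speed limit or range.

## Working session

There is one attempt and no reset: what is moved stays moved. The work goes in short steps, Python scripts to look and compute and a shell command to move; the robot and the scene stay as the last step left them, time stands still between calls to the robot, and variables do not carry over. Pictures are saved under pics/ and viewed, and the job is handed in when it is done.

```bash
ls; mkdir -p pics
python3 - <<'E'
from cell import ctrl, optics, ticket, models
import cv2,pickle
s=ctrl.read_state(); print(s)
d={}
for n in ("scene","top","wrist"):
    p=optics.grab_frame(n); d[n]=p; cv2.imwrite(f"pics/{n}0.png",p["color"])
    for k in ("lid_grip","canister","knob_canister","tray"):
        print(n,k,[(b["xyz"],b["p"]) for b in models.boxes_of(p,k)])
pickle.dump(d,open("d0.pkl","wb"))
E
```

```text
pics
{'t': 0.0, 'q': array([-1.23686109e+00,  2.64732422e-01,  1.60531116e+00,  5.50356661e-06,
        1.27369401e+00, -3.68967906e-02]), 'qd': array([ 0.00062134, -0.00208432,  0.00087714,  0.00127376, -0.00121262,
        0.00040286]), 'joint_efforts': array([ 2.09436563e-03, -5.02096832e+01, -3.56874204e+01,  7.31983082e-02,
        2.95331015e-02, -1.81391520e-04]), 'eef_pos': array([ 0.24439288, -0.62847402,  0.2374359 ]), 'tcp_rot': array([-1.57071195,  0.00214329, -1.19996583]), 'contact_force': array([ 0.34796396,  0.01011077, -0.03780976]), 'ft_torque': array([ 0.04067207,  0.0207163 , -0.01999598]), 'finger_gap': 0.08820904965135293}
scene lid_grip [([0.5343, -0.0088, 0.1243], 0.96), ([0.3618, 0.0306, 0.0247], 0.59), ([0.6804, -0.0388, 0.0245], 0.58)]
scene canister [([0.56, -0.0224, 0.0676], 0.96)]
scene knob_canister [([0.5308, -0.2376, 0.1238], 0.74)]
scene tray [([0.5155, 0.2281, 0.0093], 0.96)]
top lid_grip [([0.5186, 0.0067, 0.1229], 0.92), ([0.6684, -0.0309, 0.0239], 0.72), ([0.3454, 0.0405, 0.0257], 0.67), ([0.4996, -0.2245, 0.122], 0.19)]
top canister [([0.4827, -0.0009, 0.0825], 0.48)]
top knob_canister [([0.5024, -0.2301, 0.124], 0.58)]
top tray [([0.5098, 0.2285, 0.009], 0.91)]
wrist lid_grip []
wrist canister []
wrist knob_canister []
wrist tray []
```

View pics/scene0.png

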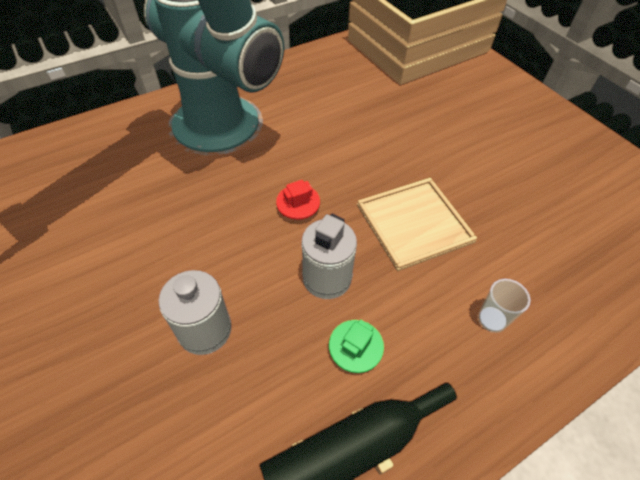

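View pics/top0.png

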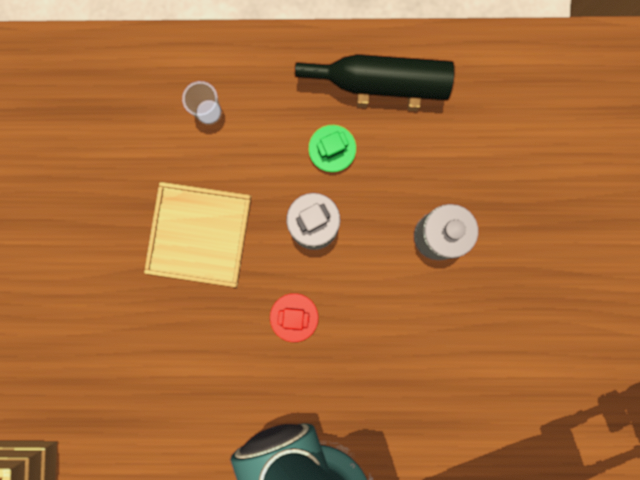

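View pics/wrist0.png

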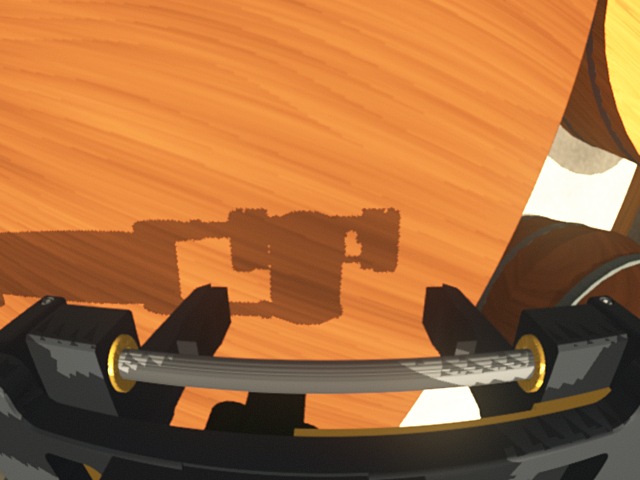

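Candidates in the top view: the steel canister at (313,220) has a block with black buttons, the steel one at (447,232) has a round knob, and the red (294,317) and green (333,148) ones are look-alikes. The one at (313,220) fits. I'll confirm it in an enlarged crop.

Run:
```python
import cv2,pickle,numpy as np
d=pickle.load(open("d0.pkl","rb"))
a=cv2.resize(d["top"]["color"][185:260,275:350],(400,400),interpolation=cv2.INTER_CUBIC)
b=cv2.resize(d["scene"]["color"][205:305,280:380],(400,400),interpolation=cv2.INTER_CUBIC)
cv2.imwrite("pics/crop0.png",np.hstack([a,b]))
for n in("top","scene"):
    p=d[n];R=cv2.Rodrigues(p["rvec"])[0];print(n,p["fx"],p["cx"],p["cy"],(-R.T@p["tvec"].reshape(3)))
open("h.py","w").write('''
import cv2,numpy as np
def ray(p,u,v):
    R=cv2.Rodrigues(np.array(p["rvec"],float))[0]; t=np.array(p["tvec"],float).reshape(3)
    c=-R.T@t; x=(u-p["cx"])/p["fx"]; y=(v-p["cy"])/p["fy"]
    return c,R.T@np.array([x,y,1.])
def atz(p,u,v,z):
    c,d=ray(p,u,v); return c+d*(z-c[2])/d[2]
def proj(p,X):
    K=np.array([[p["fx"],0,p["cx"]],[0,p["fy"],p["cy"]],[0,0,1.]])
    return cv2.projectPoints(np.array(X,float).reshape(-1,1,3),np.array(p["rvec"],float),np.array(p["tvec"],float),K,None)[0].reshape(-1,2)
''')
```

```text
top 589.1841073341955 309.9788004633212 235.22986623466582 [ 0.41765788 -0.01163314  1.14931805]
scene 443.17051381200076 320.2300374308397 233.67460372532648 [ 0.885404   -0.24537019  0.7301409 ]
```

View pics/crop0.png

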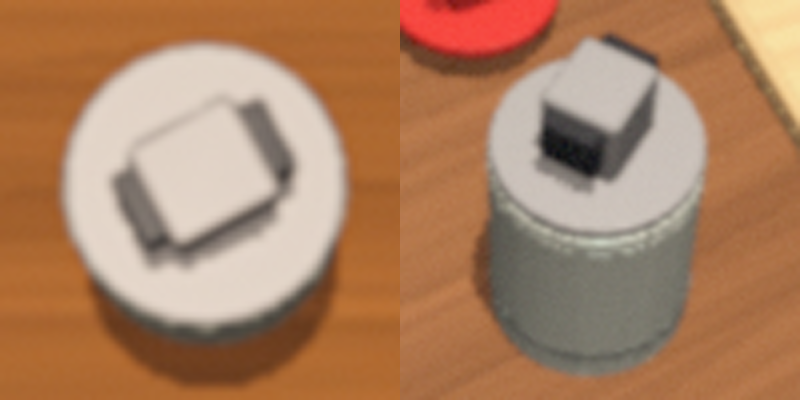

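The crop confirms it: steel lid, raised block, and black buttons at crop left (140,210) and right (270,140). Next I'll fit the pose.

Run:
```python
import pickle,numpy as np,cv2
from scipy.optimize import least_squares
from h import *
d=pickle.load(open("d0.pkl","rb"))
T,S=d["top"],d["scene"]
ct=lambda c:np.array([275+(c[0]+.5)*75/400-.5,185+(c[1]+.5)*75/400-.5])
cs=lambda c:np.array([280+(c[0]-400+.5)/4-.5,205+(c[1]+.5)/4-.5])
# button top outer corners / block corners in crops
bt=[ct(c) for c in [(220,97),(132,150),(180,240),(280,185)]]
bs=[cs(c) for c in [(595,38),(543,92),(608,130),(657,72)]]
for p,L in((T,bt),(S,bs)):
    P=np.array([atz(p,*c,0.163)[:2] for c in L]);print(P.round(4).tolist(),P.mean(0).round(4),[round(np.linalg.norm(P[i]-P[(i+1)%4]),4) for i in range(4)],[round(np.degrees(np.arctan2(*(P[(i+1)%4]-P[i])[::-1])),1) for i in range(4)])
# plate circle from model-free colour contour in top: 
lid=cv2.inRange(cv2.cvtColor(T["color"],cv2.COLOR_BGR2HSV),(0,0,150),(180,60,255))[185:260,275:350]
c=max(cv2.findContours(lid,cv2.RETR_EXTERNAL,cv2.CHAIN_APPROX_NONE)[0],key=cv2.contourArea).reshape(-1,2)+[275,185]
P=np.array([atz(T,*q,0.123)[:2] for q in c])
r=least_squares(lambda x:np.hypot(*(P-x[:2]).T)-x[2],[.52,0,.046],loss="soft_l1",f_scale=.001);print("plate",r.x)
# tray wood mask
for n,p in d.items():
    if n=="wrist":continue
    hsv=cv2.cvtColor(p["color"],cv2.COLOR_BGR2HSV); 
    u=proj(p,[.515,.228,.018])[0].astype(int); print(n,u,hsv[u[1],u[0]])
```

```text
[[0.5489, -0.0035], [0.5321, 0.0243], [0.5035, 0.0091], [0.521, -0.0224]] [0.5264 0.0019] [np.float64(0.0325), np.float64(0.0323), np.float64(0.036), np.float64(0.0338)] [np.float64(121.3), np.float64(-151.9), np.float64(-61.0), np.float64(34.1)]
[[0.5051, 0.015], [0.5181, -0.0178], [0.5474, -0.0054], [0.5329, 0.0273]] [0.5259 0.0047] [np.float64(0.0353), np.float64(0.0318), np.float64(0.0358), np.float64(0.0305)] [np.float64(-68.3), np.float64(22.9), np.float64(113.9), np.float64(-156.2)]
plate [0.52525338 0.00203896 0.04534142]
scene [416 220] [ 20  90 247]
top [196 230] [ 23 110 238]
```

Run:
```python
import pickle,numpy as np,cv2
d=pickle.load(open("d0.pkl","rb"))
a=cv2.resize(d["top"]["color"][170:300,130:265],(675,650)[::1],interpolation=cv2.INTER_CUBIC)
cv2.imwrite("pics/crop1.png",cv2.resize(a,(600,578)))
cv2.imwrite("pics/crop1.png",cv2.resize(d["top"]["color"][170:300,130:265],(540,520),interpolation=cv2.INTER_CUBIC))
```

```text
(no output)
```

View pics/crop1.png

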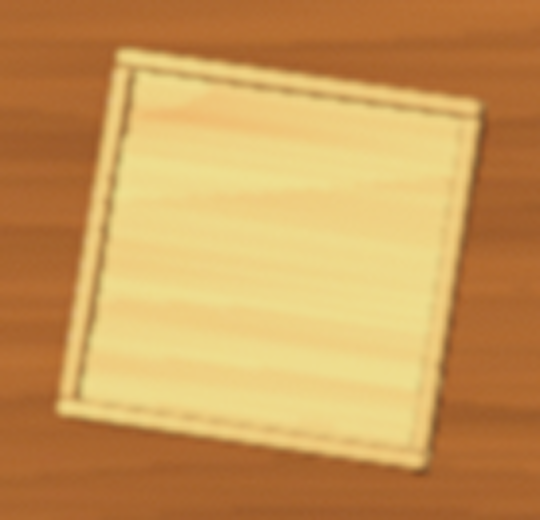

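The tray corners in the crop are (117,48), (484,103), (426,470) and (57,408). Now I'll move to a hover above the lid at about z 0.27.

```bash
python3 - <<'E'
import pickle,numpy as np
from h import *
d=pickle.load(open("d0.pkl","rb"));p=d["top"]
P=np.array([atz(p,130+(a+.5)/4-.5,170+(b+.5)/4-.5,.018)[:2] for a,b in[(117,48),(484,103),(426,470),(57,408)]])
print(P,P.mean(0),[np.hypot(*(P[i]-P[i-1])) for i in range(4)],[np.degrees(np.arctan2(*(P[i]-P[i-1])[::-1])) for i in range(4)])
E
python3 -m creep '[[[0,0,0],[-0.035,-0.008,0.035],0.088],[[0,0,0],[-0.07,-0.016,0.07],0.088],[[0,0,0],[-0.105,-0.024,0.105],0.088],[[0,0,0],[-0.14,-0.03,0.14],0.088],[[0,0,0],[-0.175,-0.03,0.175],0.088]]'
python3 -m creep '[[[0,0,0],[-0.035,0,0.035],0.088],[[0,0,0],[-0.07,0,0.07],0.088],[[0,0,0],[-0.105,0,0.105],0.088],[[0,0,0],[-0.14,0,0.14],0.088],[[0,0,0],[-0.17,0,0.17],0.088]]'
```

```text
[[0.6098357  0.30368963]
 [0.58272188 0.12424682]
 [0.40535216 0.15034967]
 [0.43469456 0.32887727]] [0.50815107 0.22679085] [np.float64(0.17694303190544897), np.float64(0.18147970737697752), np.float64(0.17928016930984855), np.float64(0.1809228536636432)] [np.float64(-8.183786635930801), np.float64(-98.59239631681496), np.float64(171.62808241044746), np.float64(80.66643913693022)]
t: 1.25
eef_pos: [0.3451, -0.4014, 0.2701]
tcp_rot: [-1.57, -0.002, -1.201]
contact_force: [0.8, -1.0, -0.4]
finger_gap: 0.0879
t: 1.75
eef_pos: [0.4417, -0.1803, 0.2692]
tcp_rot: [-1.57, -0.001, -1.2]
contact_force: [0.5, -0.2, -0.2]
finger_gap: 0.0881
```

```bash
python3 -m creep '[[[0,0,0],[-0.035,0,0.035],0.088],[[0,0,0],[-0.07,0,0.07],0.088],[[0,0,0],[-0.105,0,0.1],0.088]]'
python3 - <<'E'
from cell import ctrl, optics, models
import cv2,pickle
p=optics.grab_frame("wrist");p["st"]=ctrl.read_state();pickle.dump(p,open("w1.pkl","wb"));cv2.imwrite("pics/w1.png",p["color"])
print(p["fx"],p["cx"],p["cy"],p["st"]["eef_pos"],[(b["xyz"],b["p"]) for b in models.boxes_of(p,"lid_grip")])
E
```

```text
t: 2.05
eef_pos: [0.497, -0.0464, 0.2692]
tcp_rot: [-1.57, -0.001, -1.2]
contact_force: [1.4, 0.2, 0.4]
finger_gap: 0.0879
371.64829954431775 326.2372060668596 237.87855639909924 [ 0.49859488 -0.04043765  0.26911361] [([0.6665, -0.0288, 0.0267], 0.82), ([0.3684, 0.0389, 0.0274], 0.56)]
```

View pics/w1.png

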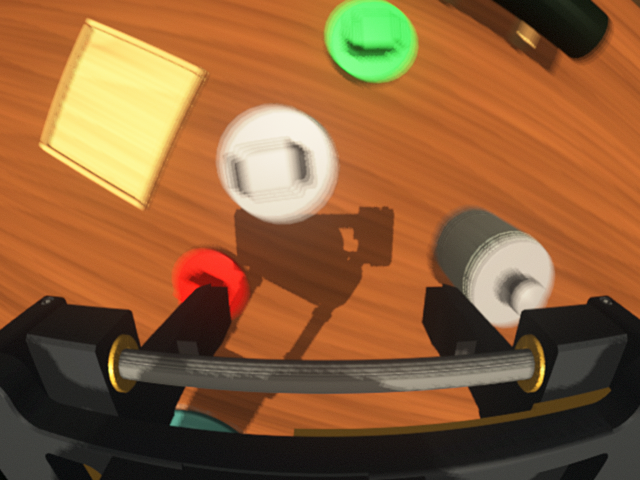

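The lid is at (278,163), but the frame is blurred because the arm was still settling. I'll take it again.

Run:
```python
from cell import ctrl, optics, models
import cv2,pickle,numpy as np
for i in range(4): p=optics.grab_frame("wrist")
p["st"]=ctrl.read_state();pickle.dump(p,open("w2.pkl","wb"))
print(p["st"]["t"],p["st"]["eef_pos"],p["st"]["tcp_rot"])
cv2.imwrite("pics/w2.png",cv2.resize(p["color"][90:240,200:350],(600,600),interpolation=cv2.INTER_CUBIC))
```

```text
2.35 [ 0.49597549 -0.04928819  0.26869672] [-1.57124272e+00 -5.03119408e-04 -1.20041379e+00]
```

View pics/w2.png

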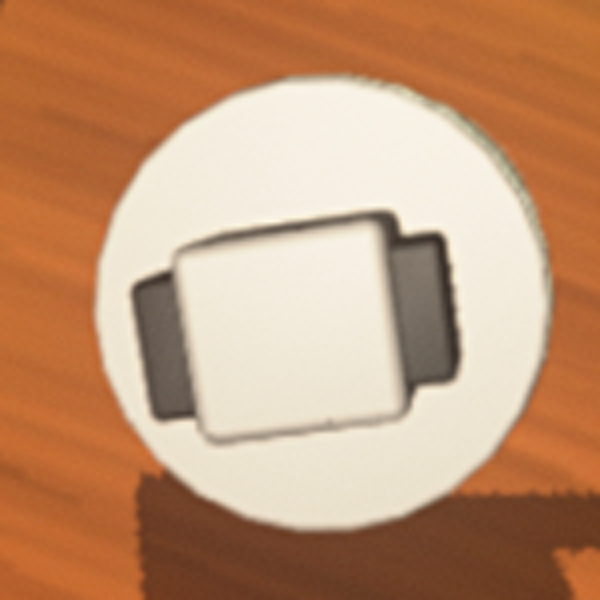

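```bash
cat >> h.py <<'E'
def fray(p,u,v):
    R=cv2.Rodrigues(np.array(p["rvec"],float))[0]; t=np.array(p["tvec"],float).reshape(3)
    a=np.array([(u-p["cx"])/p["fx"],(v-p["cy"])/p["fy"]]); th=np.hypot(*a)
    s=np.sin(th)/th; return -R.T@t,R.T@np.array([a[0]*s,a[1]*s,np.cos(th)])
def fatz(p,u,v,z):
    c,d=fray(p,u,v); return c+d*(z-c[2])/d[2]
E
python3 - <<'E'
import pickle
from h import *
from scipy.optimize import least_squares
p=pickle.load(open("w2.pkl","rb"))
f=lambda a,b,z:fatz(p,200+(a+.5)/4-.5,90+(b+.5)/4-.5,z)[:2]
def show(L,z):
    P=np.array([f(a,b,z) for a,b in L]);print(P.mean(0).round(4),[round(np.hypot(*(P[i]-P[i-1])),4) for i in range(4)],[round(np.degrees(np.arctan2(*(P[i]-P[i-1])[::-1])),1) for i in range(4)])
show([(173,247),(388,215),(413,414),(207,445)],.163)
show([(132,290),(443,233),(460,380),(155,420)],.159)
P=np.array([f(a,b,.123) for a,b in[(96,300),(550,300),(330,530),(310,75),(480,470),(160,460),(160,150),(225,502)]])
print(least_squares(lambda x:np.hypot(*(P-x[:2]).T)-x[2],[.52,0,.046],loss="soft_l1",f_scale=.001).x)
print(p["st"]["eef_pos"])
E
```

```text
[0.5253 0.0009] [np.float64(0.0352), np.float64(0.0374), np.float64(0.0346), np.float64(0.0367)] [np.float64(28.9), np.float64(-61.6), np.float64(-152.3), np.float64(119.4)]
[0.5248 0.0011] [np.float64(0.0236), np.float64(0.0555), np.float64(0.0258), np.float64(0.0549)] [np.float64(28.9), np.float64(-59.6), np.float64(-152.5), np.float64(118.2)]
[0.52488569 0.00106306 0.04558139]
[ 0.49597549 -0.04928819  0.26869672]
```

The fit agrees well: lid centre (0.525, 0.001), and the block and button sizes match the given ones. The lid y axis is at −61.3°, against −68.8° for tool x, so I need −7.5° about tool y, plus a shift of (−0.036, ·, 0.045).

```bash
python3 -m creep '[[[0,-4,0],[-0.018,0,0.022],0.088],[[0,-7.5,0],[-0.0365,0,0.0455],0.088],[[0,-7.5,0],[-0.0365,0.03,0.0455],0.088],[[0,-7.5,0],[-0.0365,0.06,0.0455],0.088],[[0,-7.5,0],[-0.0365,0.06,0.0455],0.088]]'
python3 - <<'E'
from cell import ctrl, optics, models
import cv2,pickle,numpy as np
for i in range(3): p=optics.grab_frame("wrist")
p["st"]=ctrl.read_state();pickle.dump(p,open("w3.pkl","wb"))
s=p["st"];print(s["t"],s["eef_pos"],np.degrees(s["tcp_rot"]))
cv2.imwrite("pics/w3.png",p["color"])
E
```

```text
t: 2.85
eef_pos: [0.522, 0.0005, 0.2043]
tcp_rot: [-1.578, 0.004, -1.072]
contact_force: [-1.2, 0.5, -0.6]
finger_gap: 0.088
3.0 [0.52587085 0.00077846 0.20985144] [-8.99485761e+01 -3.63683052e-02 -6.13762716e+01]
```

View pics/w3.png

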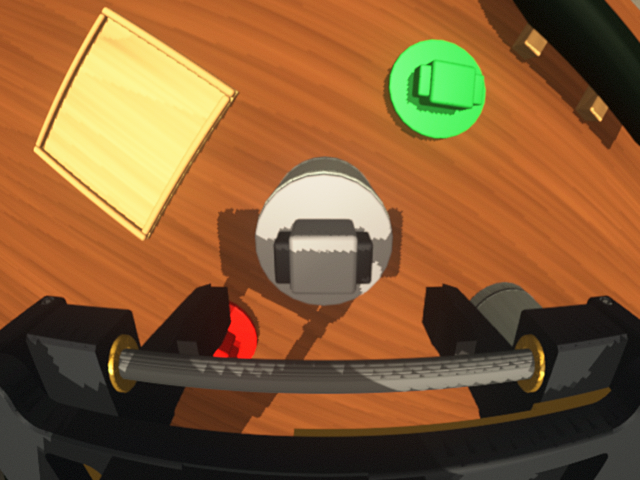

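The lid block is centred between the fingers (block at u≈323, fingers about 229 and 425) and aligned with them. Descending.

```bash
python3 -m creep '[[[0,0,0],[0,0.025,-0.0005],0.088],[[0,0,0],[0,0.05,-0.0005],0.088],[[0,0,0],[0,0.07,-0.0005],0.088],[[0,0,0],[0,0.08,-0.0005],0.088],[[0,0,0],[0,0.08,-0.0005],0.088]]'
python3 - <<'E'
from cell import ctrl, optics, models
import cv2,pickle,numpy as np
for i in range(2): p=optics.grab_frame("wrist")
s=ctrl.read_state();print(s["t"],s["eef_pos"],np.degrees(s["tcp_rot"]),s["contact_force"])
p=optics.grab_frame("scene")
cv2.imwrite("pics/s4.png",cv2.resize(p["color"][150:310,230:430],(800,640)[0:2],interpolation=cv2.INTER_CUBIC)[:600])
cv2.imwrite("pics/w4.png",optics.grab_frame("wrist")["color"])
E
```

```text
t: 3.5
eef_pos: [0.525, 0.0013, 0.1288]
tcp_rot: [-1.571, 0.0, -1.07]
contact_force: [0.2, 0.6, 0.0]
finger_gap: 0.0882
3.6 [0.52620458 0.00150499 0.13030548] [-8.98850614e+01 -7.05267806e-02 -6.12791405e+01] [ 0.8687478  -0.86968111 -0.1242015 ]
```

View pics/w4.png

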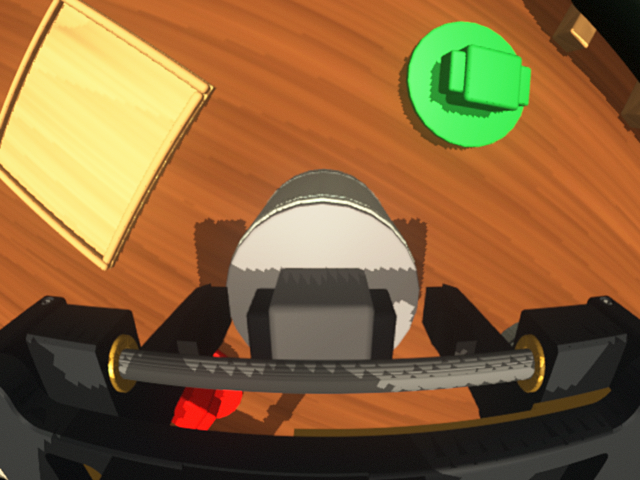

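View pics/s4.png

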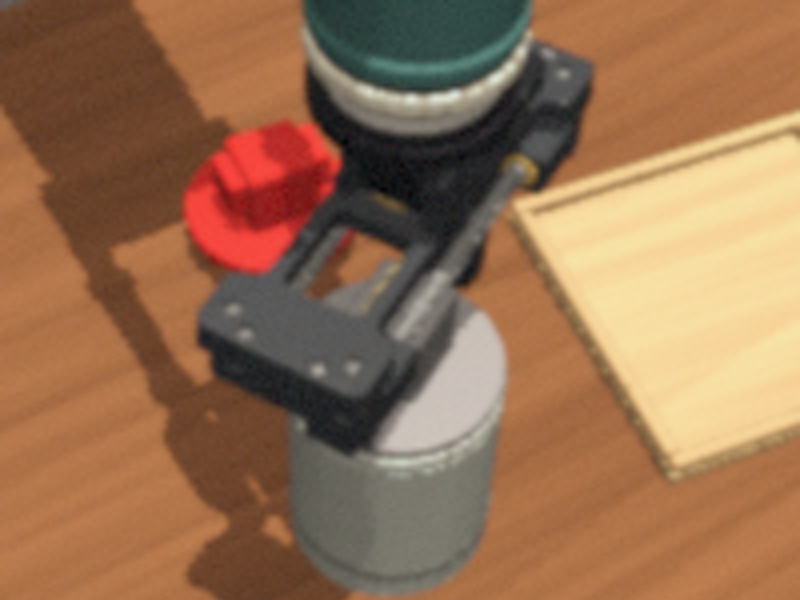

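The block is mid-gap, 4–5 px (about 1.5 mm) to the left of the finger centre, and the tips are clear of the plate. I'll trim 1.5 mm and close gradually.

```bash
python3 -m creep '[[[0,0,0],[-0.0015,0,0],0.07],[[0,0,0],[-0.0015,0,0],0.058],[[0,0,0],[-0.0015,0,0],0.05],[[0,0,0],[-0.0015,0,0],0.044],[[0,0,0],[-0.0015,0,0],0.035]]'
python3 -m creep '[[[0,0,0],[0,0,0],0.03],[[0,0,0],[0,0,0],0.03],[[0,0,0],[0,0,0],0.03],[[0,0,0],[0,0,0],0.03]]'
```

```text
t: 4.2
eef_pos: [0.5244, 0.0031, 0.1289]
tcp_rot: [-1.571, -0.0, -1.069]
contact_force: [0.3, -0.2, 1.5]
finger_gap: 0.0502
t: 4.6
eef_pos: [0.5246, 0.0031, 0.1292]
tcp_rot: [-1.57, -0.0, -1.069]
contact_force: [-0.9, 0.6, 5.3]
finger_gap: 0.0401
```

The gap has stopped at about 0.040, close to the expected 0.042 for both buttons in. I'll lift a little and look.

```bash
python3 -m creep '[[[0,0,0],[0,-0.002,0],0.03],[[0,0,0],[0,-0.004,0],0.03],[[0,0,0],[0,-0.007,0],0.03],[[0,0,0],[0,-0.01,0],0.03],[[0,0,0],[0,-0.01,0],0.03]]'
python3 - <<'E'
from cell import ctrl, optics, models
import cv2
p=optics.grab_frame("scene")
cv2.imwrite("pics/s5.png",cv2.resize(p["color"][150:300,230:430],(800,600),interpolation=cv2.INTER_CUBIC))
print(ctrl.read_state()["contact_force"],ctrl.read_state()["finger_gap"])
cv2.imwrite("pics/w5.png",optics.grab_frame("wrist")["color"])
E
```

```text
t: 5.1
eef_pos: [0.5245, 0.0031, 0.139]
tcp_rot: [-1.57, -0.0, -1.069]
contact_force: [-0.3, -0.2, -2.7]
finger_gap: 0.0398
[-0.70190471  0.13480885 -2.2087665 ] 0.03970514155719023
```

View pics/w5.png

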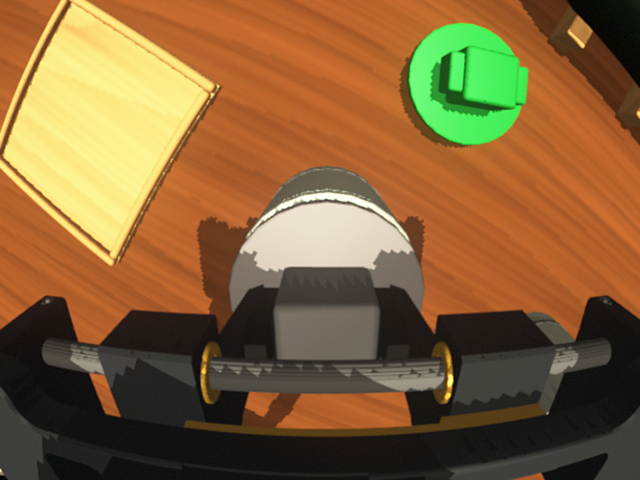

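View pics/s5.png

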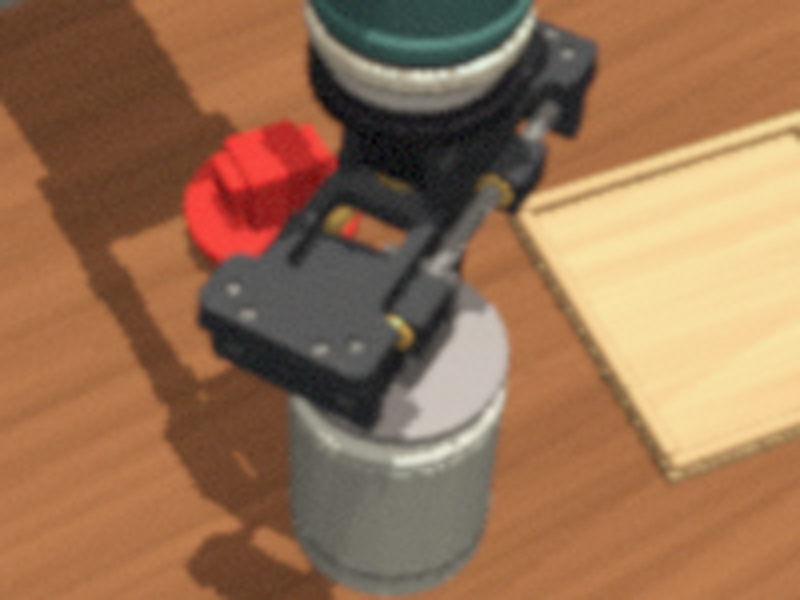

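The lid is rising clear with a load of only about 2.2 N, which is the lid's weight, and the canister stays put. Continuing straight up.

```bash
python3 -m creep '[[[0,0,0],[0,-0.01,0],0.03],[[0,0,0],[0,-0.025,0],0.03],[[0,0,0],[0,-0.045,0],0.03],[[0,0,0],[0,-0.065,0],0.03],[[0,0,0],[0,-0.08,0],0.03]]'
python3 - <<'E'
from cell import ctrl, optics, models
import cv2
for i in range(2):p=optics.grab_frame("scene")
cv2.imwrite("pics/s6.png",cv2.resize(p["color"][130:310,200:440],(800,600),interpolation=cv2.INTER_CUBIC))
s=ctrl.read_state();print(s["t"],s["contact_force"],s["finger_gap"],s["eef_pos"],s["tcp_rot"])
E
```

```text
t: 5.7
eef_pos: [0.5253, 0.0031, 0.2217]
tcp_rot: [-1.568, -0.002, -1.069]
contact_force: [0.3, -0.8, -1.9]
finger_gap: 0.04
5.8 [ 0.0472426  -0.45544029 -2.58006345] 0.039975957764142735 [0.52652757 0.00305629 0.22263103] [-1.56504409 -0.00342313 -1.06917603]
```

View pics/s6.png

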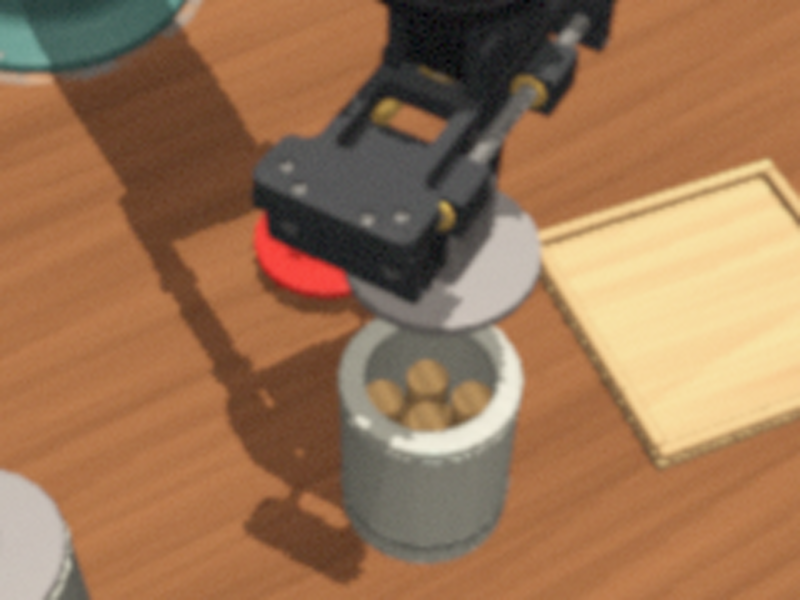

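The lid is off, the corks show, and the canister is upright in place. Moving to the tray: shift x −0.205, z +0.0925.

```bash
python3 -m creep '[[[0,0,0],[-0.03,0,0.0135],0.03],[[0,0,0],[-0.07,0,0.032],0.03],[[0,0,0],[-0.11,0,0.05],0.03],[[0,0,0],[-0.15,0,0.068],0.03],[[0,0,0],[-0.185,0,0.084],0.03]]'
python3 -m creep '[[[0,0,0],[-0.015,0,0.006],0.03],[[0,0,0],[-0.0197,0,0.0085],0.03],[[0,0,0],[-0.0197,0.03,0.0085],0.03],[[0,0,0],[-0.0197,0.06,0.0085],0.03],[[0,0,0],[-0.0197,0.09,0.0085],0.03]]'
python3 - <<'E'
from cell import ctrl, optics, models
import cv2
for i in range(3):p=optics.grab_frame("scene")
cv2.imwrite("pics/s7.png",p["color"])
p=optics.grab_frame("top")
cv2.imwrite("pics/t7.png",p["color"])
s=ctrl.read_state();print(s["t"],s["contact_force"],s["finger_gap"],s["eef_pos"],s["tcp_rot"])
E
```

```text
t: 6.3
eef_pos: [0.5081, 0.2075, 0.218]
tcp_rot: [-1.572, 0.0, -1.069]
contact_force: [-0.3, -0.0, -1.8]
finger_gap: 0.04
t: 6.8
eef_pos: [0.5073, 0.2256, 0.1278]
tcp_rot: [-1.571, -0.001, -1.07]
contact_force: [-0.6, 0.0, -3.7]
finger_gap: 0.0395
7.0 [ 0.18264245 -0.67943379 -1.9628606 ] 0.039744079349339476 [0.50668823 0.22578464 0.12832473] [-1.57292359e+00 -1.71282886e-04 -1.07022488e+00]
```

View pics/s7.png

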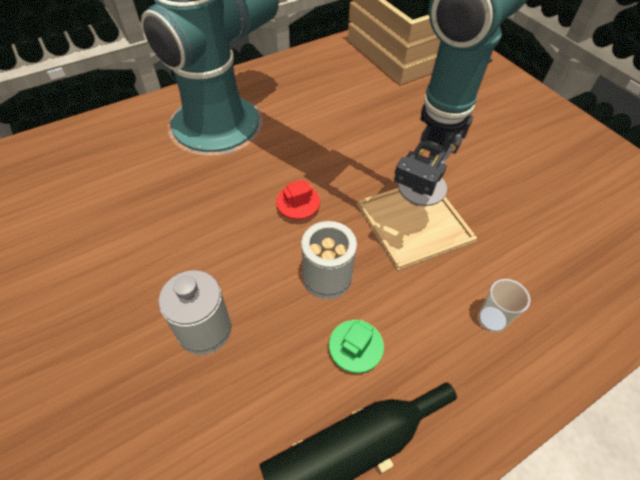

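The lid is level above the middle of the tray. Descending, with the last part slow.

```bash
python3 -m creep '[[[0,0,0],[0,0.02,0.0015],0.03],[[0,0,0],[0,0.045,0.0015],0.03],[[0,0,0],[0,0.065,0.0015],0.03],[[0,0,0],[0,0.077,0.0015],0.03],[[0,0,0],[0,0.08,0.0015],0.03]]'
python3 -m creep '[[[0,0,0],[0,0.0015,0],0.03],[[0,0,0],[0,0.003,0],0.03],[[0,0,0],[0,0.0045,0],0.03],[[0,0,0],[0,0.0055,0],0.03],[[0,0,0],[0,0.0055,0],0.03]]'
```

```text
t: 7.5
eef_pos: [0.5087, 0.2275, 0.0489]
tcp_rot: [-1.571, -0.0, -1.07]
contact_force: [-0.1, -0.7, -3.3]
finger_gap: 0.0396
t: 8.0
eef_pos: [0.5084, 0.2279, 0.0435]
tcp_rot: [-1.57, -0.0, -1.069]
contact_force: [-0.5, 0.3, -2.4]
finger_gap: 0.0398
```

```bash
python3 -m creep '[[[0,0,0],[0,0.001,0],0.03],[[0,0,0],[0,0.002,0],0.03],[[0,0,0],[0,0.002,0],0.03]]'
python3 -m creep '[[[0,0,0],[0,0.001,0],0.03],[[0,0,0],[0,0.001,0],0.03]]'
python3 -m creep '[[[0,0,0],[0,0.001,0],0.03],[[0,0,0],[0,0.001,0],0.03]]'
```

```text
t: 8.3
eef_pos: [0.5081, 0.2277, 0.0411]
tcp_rot: [-1.571, 0.0, -1.069]
contact_force: [0.4, -0.0, -2.1]
finger_gap: 0.0397
t: 8.5
eef_pos: [0.5084, 0.2279, 0.0403]
tcp_rot: [-1.571, -0.0, -1.069]
contact_force: [-0.7, -0.2, -0.9]
finger_gap: 0.0401
t: 8.7
eef_pos: [0.5085, 0.2279, 0.0402]
tcp_rot: [-1.571, 0.0, -1.069]
contact_force: [-2.3, -0.6, 5.2]
finger_gap: 0.0401
```

The lid is touching at the expected height, with a net force of +5 N. Releasing gradually, then rising.

```bash
python3 -m creep '[[[0,0,0],[0,-0.0005,0],0.043],[[0,0,0],[0,-0.0005,0],0.05],[[0,0,0],[0,-0.0005,0],0.06],[[0,0,0],[0,-0.0005,0],0.088],[[0,0,0],[0,-0.0005,0],0.088]]'
python3 -m creep '[[[0,0,0],[0,0,0],0.088],[[0,0,0],[0,-0.01,0],0.088],[[0,0,0],[0,-0.03,0],0.088],[[0,0,0],[0,-0.06,0],0.088],[[0,0,0],[0,-0.1,0],0.088]]'
python3 -m creep '[[[0,0,0],[0,-0.04,0],0.088],[[0,0,0],[0,-0.08,0],0.088],[[0,0,0],[0,-0.08,-0.04],0.088],[[0,0,0],[0,-0.08,-0.08],0.088],[[0,0,0],[0,-0.08,-0.08],0.088]]'
python3 - <<'E'
from cell import ctrl, optics, models
import cv2,pickle
for i in range(3):p=optics.grab_frame("scene")
cv2.imwrite("pics/s8.png",p["color"])
w=optics.grab_frame("wrist");cv2.imwrite("pics/w8.png",w["color"])
p=optics.grab_frame("top");pickle.dump((p,w),open("e.pkl","wb"))
cv2.imwrite("pics/t8.png",p["color"])
s=ctrl.read_state();print(s["t"],s["contact_force"],s["finger_gap"],s["eef_pos"])
for k in("lid_grip","canister","knob_canister"):print(k,[(b["xyz"],b["p"]) for b in models.boxes_of(p,k)])
E
```

```text
t: 9.2
eef_pos: [0.5084, 0.2279, 0.0397]
tcp_rot: [-1.571, -0.0, -1.069]
contact_force: [-0.8, -0.3, -1.1]
finger_gap: 0.0719
t: 9.7
eef_pos: [0.5068, 0.2272, 0.1395]
tcp_rot: [-1.575, 0.0, -1.069]
contact_force: [-0.1, 0.2, 0.3]
finger_gap: 0.088
t: 10.2
eef_pos: [0.434, 0.1875, 0.2197]
tcp_rot: [-1.573, 0.0, -1.069]
contact_force: [0.3, -0.2, -0.1]
finger_gap: 0.0882
10.45 [0.2912838  0.1226958  0.56561692] 0.08814181568787599 [0.43930485 0.18985667 0.22035303]
lid_grip [([0.6675, -0.0282, 0.0251], 0.71), ([0.5183, 0.2229, 0.0315], 0.64), ([0.3444, 0.0417, 0.0263], 0.64)]
canister [([0.5254, 0.0044, 0.0766], 0.62)]
knob_canister [([0.4979, -0.2281, 0.1204], 0.82)]
```

View pics/s8.png

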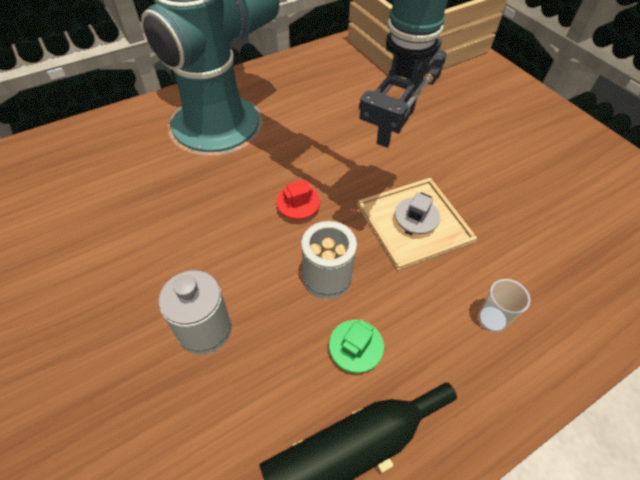

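View pics/t8.png

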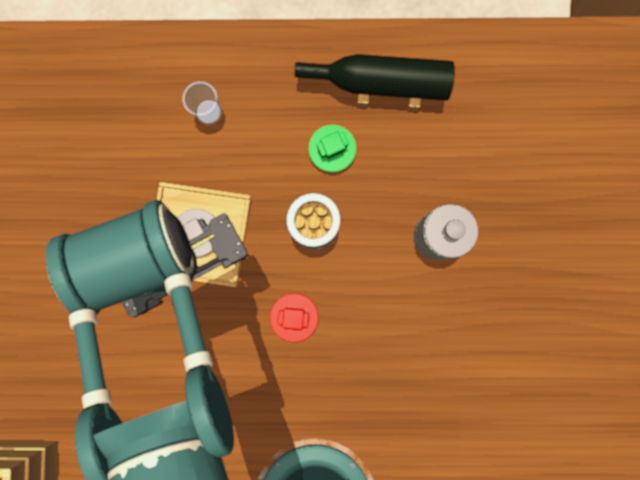

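View pics/w8.png

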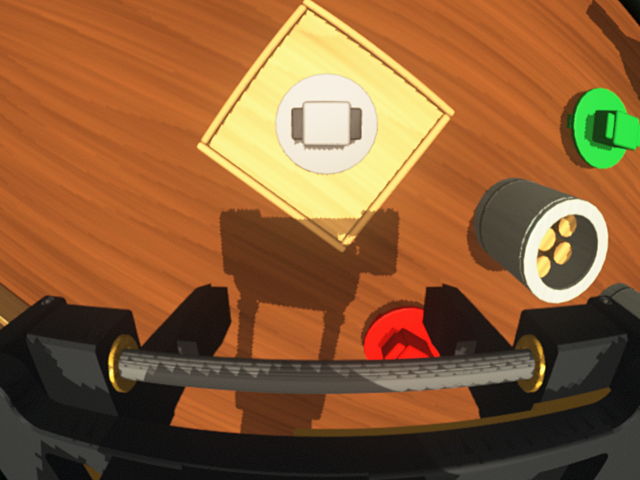

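The lid is upright and centred in the tray (wrist view, 327,123). The canister (313,220) and knob canister (447,232) are at the same top-view pixels as before, and the gripper is clear. Handing in.

```bash
python3 -c "
from cell import ticket
print(ticket.job_done())"
```

```text
the job is handed in; nothing more can be done
None
```

I pinched both buttons of the steel block lid, lifted it straight off, set it down in the middle of the tray, let go and backed away. I then handed the job in at about 10.5 s of the 42 s allowed.

- **Pinch and lift:** the fingers stopped at about 40 mm, slightly tighter than the expected 42 mm with both buttons fully in. The load while lifting stayed at 2–4 N, roughly the lid's own weight. The canister did not rise, and the corks showed in the open mouth.
- **Placing:** the lid touched down at the expected height, with about 5 N on the tool.
- **Final pictures:** the lid lies right way up and centred in the tray. Both canisters are at the same pixels as at the start, and the gripper is open and touching nothing.
- **One reading that differed:** the network's final estimate of the lid was about 10 mm from the tray centre in x. The arm partly hid the lid in that view. The wrist picture and the release position of (0.508, 0.228), against a tray centre of (0.508, 0.227), both show it centred.

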